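# Fit and hold a glazed panel in its window frame

### The job

Fit the loose glazed panel into the window frame lying on the bench: first, keeping it back clear of the fastener, slide it sideways until its edge is flush along the edge of the fixed pane beside it, and only then turn the brass quarter-turn fastener until its slot lines up with the panel's steel tongue. Then push the panel forward along the fixed pane so that the tongue runs into the slot and the panel closes right up to the rail against its springy seal, and finish while still holding it pressed there. Leave the tape, the hammer, the wooden strip and the screwdriver where they lie.

Things in the scene. Friction and masses are not known exactly. Their poses are not given: they have to be found in the camera images.
- frame: Window frame fixed flat on the bench. Origin: bench level, on the rail's inner (stop) face, middle of the open bay; x: the way the panel is pushed home (away from the robot), y: left along the rail, z up. Wooden rail: x 0 to 50, y -90 to 210, z 0 to 20 mm. Fixed glazed pane: x -150 to 0, y 70 to 210, z 0 to 26 mm. The bay has no floor, the panel slides on the bench.
- pane_edge (a point): Middle of the fixed pane's right edge face, the face to butt against (frame x -75, y 70, z 13 mm); the face runs 150 mm along frame x. Fixed to the frame.
- seal_mid (a point): Middle of the stop face behind the black seal strip (frame x 0, y 0, z 11 mm). The strip is 110 mm wide (y), z 5 to 17 mm, and stands 6 mm out of the stop face (to x = -6) on springs: it starts to yield at about 2.5 N, is fully in, level with the stop face, at about 6 N, and pushes the panel back if let go. This point does not move.
- panel: Loose glazed panel (timber border, leaded glass) 100 (x) by 140 (y) by 26 mm, 0.25 to 0.5 kg, flat on the bench, to be pushed with closed fingertips on its edges. Origin: centre of its underside; x towards the rail. Home, its origin is at frame x -50, y 0 mm, yaw 0. It starts 55 to 75 mm short of that in x, 20 to 50 mm in -y, yawed up to 0.12 rad.
- tongue_tip (a point): Rounded front tip of the panel's steel tongue (x 82, y 0, z 31 mm in the panel's frame). The tongue is 8 mm wide, z 26 to 36 mm, on the middle of the panel's front edge, and runs forward along the panel's x.
- fastener (a joint): Quarter-turn fastener on the rail: two upright brass cheeks, each 8 mm thick, 44 mm long, z 24 to 58 mm, with a 14 mm slot between, open at top and ends; 30 mm over the outer faces (grip there from above). Rad, counterclockwise from above: 0 slot along frame y, 1.571 slot along frame x (lined up). Starts at 0.15 to 0.5, turns 0 to 1.95, stays where left (0.06 N m).
- fastener_top (a point): Point on the fastener's vertical axis (frame x 25, y 0 mm) at the height of the cheeks' tops, 58 mm over the bench.
- tape: Yellow roll of tape lying flat, 90 mm across, 22 mm high; bystander. Origin at the centre of its underside.
- hammer: Hammer lying on the bench, handle along its -x; bystander.
- offcut: Loose wooden strip 35 by 160 by 12 mm; bystander. Origin at the centre of its underside.
- driver: Screwdriver lying on the bench, handle along its -x; bystander.
There are look-alikes about, which are no part of the job. Leave any black look-alike of the panel alone.

How it is judged:
On the way, in this order (a step that is already met when the one before it is completed fails the run):
1. the panel is flush along the fixed pane (gap under 3 mm, parallel within 0.05 rad), still set back from the rail by more than 30 mm (y of panel in the frame of frame between -0.003 and 0.004 m and x of panel in the frame of frame between -0.18 and -0.08 m and angle between the x axis of panel and the x axis of frame, either way round below 0.05 rad and height (world z) of panel below 0.005 m), for 0.2 s.
2. the fastener's slot is lined up with the tongue (within 0.15 rad), the panel still set back by more than 30 mm (value of joint fastener between 1.421 and 1.721 rad and x of panel in the frame of frame below -0.08 m), for 0.3 s.
At the end, for the whole second after the job is handed in: The panel lies flat on the bench, within 2 mm of the rail with the seal squeezed in, its side within 3 mm of the fixed pane and parallel within 0.05 rad, its tongue in the slot of the fastener (lined up within 0.15 rad), at rest, and the fingers are still pressing it with more than 3 N (x of panel in the frame of frame above -0.052 m and y of panel in the frame of frame between -0.003 and 0.004 m and angle between the x axis of panel and the x axis of frame, either way round below 0.05 rad and height (world z) of panel below 0.005 m and angle between panel's own z axis and vertical below 0.05 rad and value of joint fastener between 1.421 and 1.721 rad and linear speed of panel below 0.01 m/s and contact force between the fingers and panel above 3 N); the arm keeps its last pose, push and grip.
It fails at once if the tape, hammer, wooden strip or screwdriver is shifted more than 30 mm (distance of any of tape, hammer, offcut, driver from where it was at the start of the episode above 0.03 m).
It also fails if it takes over 72 s, if anything falls off the work surface, if the arm or the gripper's body presses on something with over 40 N, if the wrist force passes 120 N, or if a joint passes its speed limit or range.

### The arm

A 6-joint arm with a two-finger parallel gripper is mounted at the origin on the work surface. World frame = base frame: x ahead of the robot, y to its left, z up, the work surface at z = 0. Lengths are in m, angles in rad, forces in N, time in s.
With the tool pointing down it reaches from about 0.425 to 0.95 m from the base axis. Payload 3.5 kg.
Tool frame: the origin (TCP) lies midway between the tips of the shut fingers; the grasp point (between the pads) lies 19 mm behind it; z points along the fingers, y is the line along which they close (so a half turn about z gives the same grasp; the last joint's range is limited). The gripper opens to 85 mm and grips with 20 to 120 N. Pads are 22 mm wide; open, the fingers measure 114 mm over their backs; the gripper's body (76 mm by 85 mm) begins 54 mm behind the grasp point. The pads swing forward as they close: fully open they stand 13 mm farther back than shut.
Start: joints at [-1.284, 0.286, 1.577, -0, 1.279, -0.15], TCP at [0.286, -0.612, 0.231] pointing down, gripper open.
Joint ranges: [-2.77, 2.77], [-0.9, 2.22], [0.21, 2.48], [-1.53, 4.67], [0.24, 2.81], [-2.84, 2.84]. Speed limits (rad/s): [2.79, 2.79, 3.14, 3.14, 3.14, 3.14].

### API

Orientations are given as a unit quaternion [x, y, z, w].
In Python, from plant import ctrl gives the robot as it stands.
- The arm moves only by the tool send_rows, never from a script. Its argument "series" is a list that holds one entry, the list of rows, each a list of 7 numbers: the shift along the tool's x, y, z in cm, then the turn, a rotation vector about the tool's x, y, z in rad, then the opening, from -1 (shut) to 1 (fully open). In form: [[[x, y, z, rx, ry, rz, jaw], ...]]. A call has 1 to 10 rows; each row shifts and turns the commanded pose from where the row before left it, along the tool's axes as they then stand; what a row does not reach is not made up. A row lasts 1/8 s, in which the tool goes at most 62.5 mm and 10.7 degrees, less where a joint would pass 70% of its speed; a pose out of reach is approached as far as the arm can. A call is refused whole if a number of a shift passes 6.25 or a number of a turn 0.188, either way. A call with a gripper value outside its range is refused whole. The fingers move at their own pace and stop on an object; "force" is the grip in N (left out, the last holds). Time passes only in rows, so rows that do not move let the fingers close. It gives the time, the measured TCP pose, the force, the opening and the grip force at its end, in the units of the state.
- ctrl.get_state(): the state, without advancing time (a new reading comes with each control period).
- ctrl.read_camera(name): name is "scene" or "side" or "wrist"; returns a dict with "img" (420x560x3 uint8, red, green, blue), "fx", "fy", "cx", "cy" (pixels), "R" (3x3) and "t" (3): a world point X has camera coordinates R X + t; the wrist camera has in their place "hand_eye" (4x4, takes a point from camera to tool coordinates, whose origin is the TCP and whose axes are the flange's). Camera axes: x right, y down, z forward; pixel columns grow to the right and rows downward; lengths in m; the calibration is good to about 2 mm. A picture is of the moment at which its call begins: read the wrist's pose just before it. There is no depth.
- ctrl.sign_off(): hands the job in; it is judged then, once.
The state is a dict: "time": time; "qpos": joint angles; "dq": joint speeds; "joint_efforts": joint torques, N m; "eef_pos": TCP position; "tcp_rot": TCP orientation; "contact_force": force on the tool from outside, world axes, zero at the start; "wrist_torque": the same for the moment, N m; "opening": opening from 0.0 (shut) to 1.0 (fully open); "finger_force": force on a finger pad.
Only numpy, scipy, OpenCV 4.12 (cv2) and the standard library are available. Lean on these libraries where they do the work, as an engineer would, in place of code of your own. Each camera call takes 0.05 s, during which the arm holds its last target. There are 200 camera calls.

## Working session

There is one attempt and no reset: what is moved stays moved. The work goes in short steps, Python scripts to look and compute and a tool call to move; the robot and the scene stay as the last step left them, time stands still between calls to the robot, and variables do not carry over. Pictures are saved under pics/ and viewed, at most 10 in all, crops included, and the job is handed in when it is done.

Besides the shell and the picture viewer there is one more tool, called after "Emit:" as name(argument=value, ...) on one line, values as JSON. send_rows: Moves the arm, as the interface text tells. Its arguments: {"type":"object","properties":{"series":{"type":"array"},"force":{"type":"number"}},"required":["series"]}

```bash
mkdir -p pics; python3 - <<'E'
from plant import ctrl
import cv2,json
print(ctrl.get_state())
for n in("scene","side"):
    c=ctrl.read_camera(n); cv2.imwrite(f"pics/{n}0.png",c["img"][:,:,::-1]); print(n,[c[k] for k in("fx","fy","cx","cy","R","t")])
c=ctrl.read_camera("wrist");print(c["hand_eye"],c["fx"],c["cx"],c["cy"]);cv2.imwrite("pics/wrist0.png",c["img"][:,:,::-1])
E
```

```text
{'time': 0.0, 'qpos': array([-1.28399131e+00,  2.87198305e-01,  1.57818941e+00, -1.52655955e-05,
        1.27858854e+00, -1.50017370e-01]), 'dq': array([-0.00022753,  0.00159889,  0.00065689,  0.00034197,  0.00079281,
       -0.00121519]), 'joint_efforts': array([ 4.19220614e-04, -4.05979049e+01, -2.92623943e+01, -1.18800067e-04,
        5.88705981e-03, -7.61461934e-06]), 'eef_pos': array([ 0.28539103, -0.61097134,  0.22991869]), 'tcp_rot': array([ 9.76241770e-01,  2.16680839e-01, -8.87378267e-05, -1.18851519e-03]), 'contact_force': array([-0.85106899,  0.01591956,  0.344543  ]), 'wrist_torque': array([ 0.00507831,  0.01802614, -0.04812646]), 'finger_force': 0.0, 'opening': 0.9983252382216304}
scene [484.6984365483477, 484.6984365483477, 286.9363931856816, 210.27139380644405, array([[-0.86524509,  0.50124295, -0.01031735],
       [ 0.30483998,  0.50965368, -0.80456554],
       [-0.39802453, -0.69929152, -0.59377424]]), array([ 0.52249246, -0.07034522,  1.36374211])]
side [531.052539531709, 531.052539531709, 272.82992723715626, 213.09120449150873, array([[-0.99841173, -0.05346727, -0.01775599],
       [-0.01603159,  0.57176428, -0.8202613 ],
       [ 0.05400937, -0.81867384, -0.57171333]]), array([0.56546006, 0.11459912, 1.35651766])]
[[ 6.15237533e-04 -9.46330153e-01 -3.23200963e-01  8.35168408e-02]
 [ 9.99998487e-01  5.63027964e-05  1.73871873e-03  1.82633657e-03]
 [-1.62720484e-03 -3.23201544e-01  9.46328756e-01 -1.43343774e-01]
 [ 0.00000000e+00  0.00000000e+00  0.00000000e+00  1.00000000e+00]] 341.97247533973695 284.6626300375718 221.3169945400397
```

View pics/scene0.png

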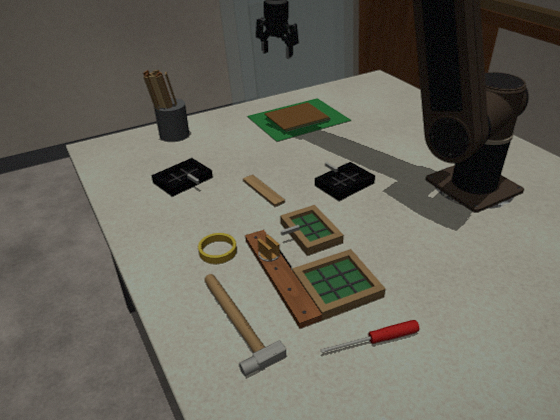

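View pics/side0.png

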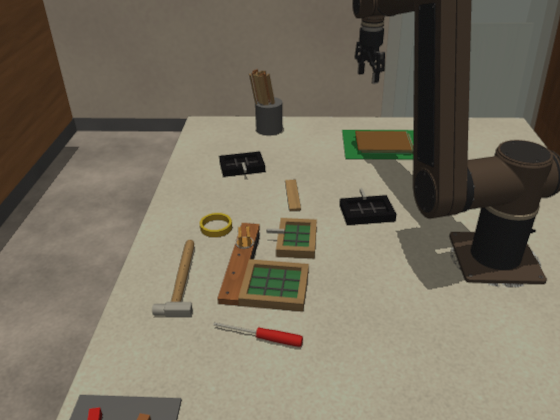

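The scene view shows the loose panel around (312,230), the fixed pane at (338,280), the rail running from (250,235) to (310,320), the fastener at (268,247), the tape at (217,247), the strip at (263,190), and two black look-alikes. The side view agrees, with the panel at (297,237) and the fastener at (245,238).

```bash
cat > h.py <<'E'
import numpy as np,cv2
from scipy.spatial.transform import Rotation as Ro
from plant import ctrl
def cam(n):
    s=ctrl.get_state(); c=ctrl.read_camera(n)
    if n=="wrist":
        T=np.eye(4);T[:3,:3]=Ro.from_quat(s["tcp_rot"]).as_matrix();T[:3,3]=s["eef_pos"]
        M=np.linalg.inv(T@c["hand_eye"]);c["R"],c["t"]=M[:3,:3],M[:3,3]
    return c
def ray(c,u,v,z):
    d=c["R"].T@np.array([(u-c["cx"])/c["fx"],(v-c["cy"])/c["fy"],1]);o=-c["R"].T@c["t"]
    return (o+d*(z-o[2])/d[2])
def proj(c,X):
    p=np.atleast_2d(X)@c["R"].T+c["t"];return np.c_[c["fx"]*p[:,0]/p[:,2]+c["cx"],c["fy"]*p[:,1]/p[:,2]+c["cy"]]
E
python3 - <<'E'
from h import *
c=cam("scene")
for n,u,v,z in[("p",280,211,.026),("p",317,206,.026),("p",343,238,.026),("p",308,250,.026),("rail",246,234,.02),("rail",301,324,.02),("railin",322,313,.02),("paneBR",384,288,.026),("paneTR",349,251,.026),("fast",268,240,.058),("tape",217,247,.011),("strip",263,190,.01),("strip",245,177,.01),("strip",283,204,.01)]: print(n,ray(c,u,v,z).round(3))
c=cam("side")
for n,u,v,z in[("p",279,220,.026),("p",317,220,.026),("p",315,250,.026),("p",277,250,.026),("paneTR",309,263,.026),("paneBR",306,300,.026),("fast",245,232,.058)]: print(n,ray(c,u,v,z).round(3))
E
```

```text
p [ 0.542 -0.141  0.026]
p [ 0.45  -0.111  0.026]
p [0.467 0.028 0.026]
p [0.561 0.022 0.026]
rail [ 0.654 -0.11   0.02 ]
rail [0.685 0.194 0.02 ]
railin [0.634 0.192 0.02 ]
paneBR [0.488 0.205 0.026]
paneTR [0.482 0.073 0.026]
fast [ 0.64  -0.022  0.058]
tape [ 0.73  -0.111  0.011]
strip [ 0.524 -0.269  0.01 ]
strip [ 0.537 -0.355  0.01 ]
strip [ 0.509 -0.184  0.01 ]
p [ 0.555 -0.114  0.026]
p [ 0.45  -0.117  0.026]
p [0.457 0.014 0.026]
p [0.554 0.017 0.026]
paneTR [0.473 0.066 0.026]
paneBR [0.48  0.196 0.026]
fast [ 0.638 -0.014  0.058]
```

Emit:
send_rows(series=[[[4.1,-3.9,0,0,0,0,1],[4.1,-3.9,0,0,0,0,1],[4.1,-3.9,0,0,0,0,1],[4.1,-3.9,0,0,0,0,1],[4.1,-3.9,0,0,0,0,1],[4.1,-3.9,0,0,0,0,1],[4.1,-3.9,0,0,0,0,1],[4.1,-3.9,0,0,0,0,1],[4.1,-3.9,0,0,0,0,1],[4.1,-3.9,0,0,0,0,1]]])

```text
time: 1.5
eef_pos: [0.4925, -0.083, 0.2316]
tcp_rot: [0.976, 0.217, 0.0, 0.0]
contact_force: [1.0, 0.3, 0.2]
opening: 0.998
finger_force: 0.0
```

Emit:
send_rows(series=[[[5,-5,1.5,0,0,0,1],[5,-5,1.5,0,0,0,1],[0,0,0,0,0,-0.175,-1],[0,0,0,0,0,-0.175,-1],[0,0,0,0,0,-0.175,-1],[0,0,0,0,0,-0.175,-1],[0,0,0,0,0,-0.175,-1],[0,0,0,0,0,-0.175,-1],[0,0,0,0,0,0,-1],[0,0,0,0,0,0,-1]]])

```text
time: 2.75
eef_pos: [0.5338, 0.0301, 0.2054]
tcp_rot: [0.737, 0.676, -0.0, -0.0]
contact_force: [0.2, 0.0, 0.6]
opening: -0.004
finger_force: 0.0
```

```bash
python3 - <<'E'
from h import *
c=cam("wrist");cv2.imwrite("pics/w1.png",c["img"][:,:,::-1]);s=ctrl.get_state();print(s["eef_pos"],s["qpos"],s["time"],s["contact_force"])
big=cv2.resize(c["img"][:,:,::-1],(800,600),interpolation=cv2.INTER_CUBIC);cv2.imwrite("pics/w1b.png",big)
np.savez("w1.npz",**c)
E
```

```text
[0.533825   0.03016378 0.20537678] [-1.33409102e-01 -4.39751555e-04  1.94578617e+00  7.75474637e-06
  1.19628300e+00 -4.74495985e-02] 2.8 [-0.24391193  0.71622345  0.2697213 ]
```

View pics/w1b.png

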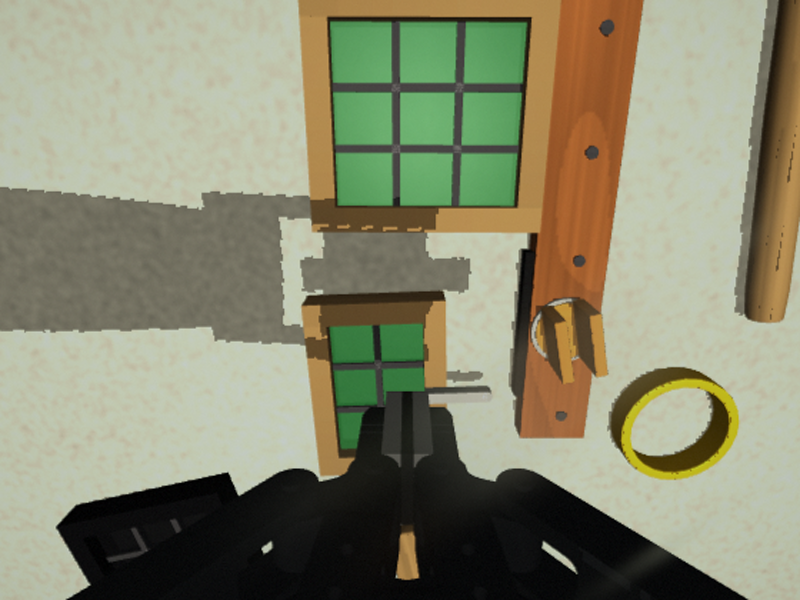

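The wrist view, upscaled by 1.43, shows the fixed pane's right edge at v≈232 for u 313 to 540, the panel's left edge at v≈300, and the tongue tip at (491,393). The fastener is at about (570,340), and the rail's inner edge runs from (540,233) to (519,436). I'll zoom in once for accurate points.

```bash
python3 - <<'E'
from h import *
im=cv2.imread("pics/w1.png")[150:340,205:455]
cv2.imwrite("pics/w1c.png",cv2.resize(im,None,fx=3,fy=3,interpolation=cv2.INTER_CUBIC))
E
```

```text
(no output)
```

View pics/w1c.png

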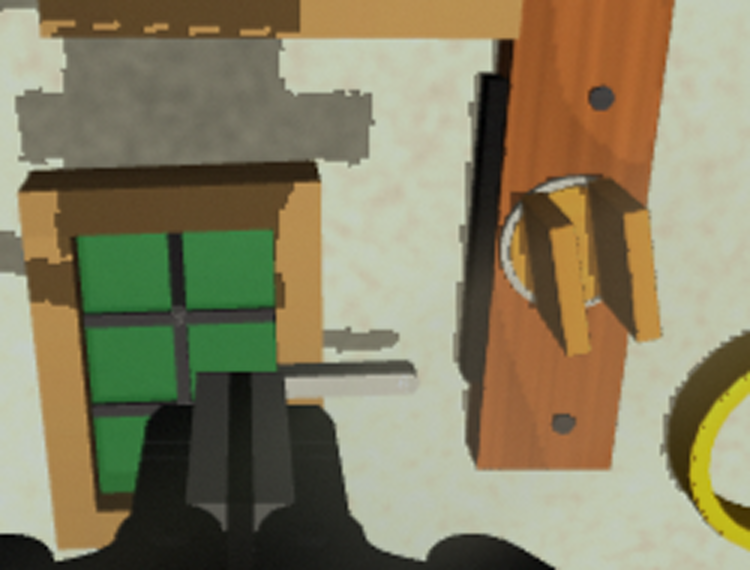

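```bash
python3 - <<'E'
from h import *
c=dict(np.load("w1.npz"))
P=lambda x,y,z:ray(c,205+(x+.5)/3-.5,150+(y+.5)/3-.5,z)[:2]
a,b=P(42,37,.026),P(520,40,.026)
d=b-a;print("pane edge",a,b,np.linalg.norm(d),"yaw",np.arctan2(d[1],d[0]))
r1,r2,r3=P(522,40,.02),P(478,468,.02),P(610,470,.02)
print("rail",r1,r2,r3,np.linalg.norm(r1-r2),np.arctan2(*(r1-r2))*-1,np.linalg.norm(r3-r2))
p=[P(22,192,.026),P(321,180,.026),P(58,549,.026)];print("panel",p,np.linalg.norm(p[1]-p[0]),np.linalg.norm(p[2]-p[0]))
d=p[1]-p[0];print("yaw",np.arctan2(d[1],d[0]),-np.arctan2(*(p[0]-p[2])));t=P(413,384,.036)
f=np.array([P(*q,.058) for q in[(555,225),(574,222),(589,352),(570,355),(628,212),(648,208),(661,338),(641,342)]])
fc=f.mean(0);print("fast",fc,cv2.minAreaRect((f*1000).astype(np.float32)))
for i,j in((1,2),(0,3),(4,7),(5,6)):
    e=f[i]-f[j];print("cheek ang from y",-np.arctan2(*e),np.linalg.norm(e))
yaw=-np.arctan2(*(r1-r2)); 
for y in (yaw,np.arctan2(*(b-a)[::-1])):
    ex=np.array([np.cos(y),np.sin(y)]);ey=np.array([-ex[1],ex[0]])
    o=fc-25*ex/1000
    L=lambda q:(np.array([(q-o)@ex,(q-o)@ey])*1000).round(1)
    print("o from fastener",o,"pane a,b",L(a),L(b),"rail",L(r1),L(r2),"panel",[L(q) for q in p],"tip",L(t))
E
```

```text
pane edge [0.47591682 0.06539353] [0.62541713 0.05155863] 0.15013909361568317 yaw -0.09227807939752371
rail [0.62760624 0.05038768] [ 0.61187271 -0.10708627] [ 0.66059699 -0.11216668] 0.15825798329346097 -0.09958151520136085 0.04898842877450944
panel [array([0.46178035, 0.01538552]), array([0.56033617, 0.01102886]), array([ 0.453545  , -0.12464232])] 0.0986520706368108 0.14026979810799392
yaw -0.044176231629319794 -0.058744517088867076
fast [ 0.64432539 -0.01961463] ((644.5511474609375, -19.55240249633789), (28.452823638916016, 44.471092224121094), 6.85599946975708)
cheek ang from y 0.12552338105955593 0.044260342456600085
cheek ang from y 0.11966033422349233 0.044295767508171845
cheek ang from y 0.1282892289213237 0.04398659421436339
cheek ang from y 0.1344487662520893 0.043927082356343
o from fastener [ 0.61944924 -0.0171292 ] pane a,b [-151.    67.8] [-0.9 68.9] rail [ 1.4 68. ] [  1.4 -90.3] panel [array([-160.1,   16.7]), array([-61.6,  22.1]), array([-154.4, -123.5])] tip [-28.2 -47.2]
o from fastener [ 0.61943175 -0.01731095] pane a,b [-150.5   69.1] [-0.4 69.1] rail [ 1.9 68.2] [  0.7 -90.1] panel [array([-160.,   18.]), array([-61.5,  22.8]), array([-155.3, -122.2])] tip [-28.5 -46.8]
```

```bash
python3 - <<'E'
from h import *
c=dict(np.load("w1.npz"))
o=np.array([.620,-.0175]);y=-.096;ex=np.array([np.cos(y),np.sin(y)]);ey=np.array([-ex[1],ex[0]])
L=lambda q:(np.array([(q-o)@ex,(q-o)@ey])*1000).round(1)
for n,u,v,z in(("strip?",405/1.4286,525/1.4286,.012),("strip?",405/1.4286,580/1.4286,.012),("black",230/1.4286,474/1.4286,.026)): print(n,L(ray(c,u,v,z)[:2]))
P=lambda x,y,z:ray(c,205+(x+.5)/3-.5,150+(y+.5)/3-.5,z)[:2]
print("tip",L(P(197,373,.2054)),L(P(283,373,.2054)),"tcp",L(np.array([.5338,.0302])))
for cn,pts in(("scene",[(277,205),(285,203)]),("side",[(288,209),(300,208)])):
    k=cam(cn)
    for q in pts: print(cn,"strip end",L(ray(k,*q,.012)[:2]))
E
```

```text
strip? [ -88.1 -183.1]
strip? [ -87.5 -244. ]
black [-226.  -122.1]
tip [-95.8  45.7] [-82.4  45.8] tcp [-90.4  39.2]
scene strip end [ -76.8 -175.9]
scene strip end [ -99.6 -175.2]
side strip end [ -70.8 -179.1]
side strip end [-104.6 -188.4]
```

Emit:
send_rows(series=[[[-6,-0.6,0,0,0,0.01,-1],[-6,-0.6,0,0,0,0,-1],[-6,-0.5,0,0,0,0,-1],[-0.6,0,5,0,0,0,-1],[0,0,5,0,0,0,-1],[0,0,5,0,0,0,-1],[0,0,3.2,0,0,0,-1],[0,0,1,0,0,0,-1],[0,0,0,0,0,0,-1],[0,0,0,0,0,0,-1]]])

```text
time: 4.15
eef_pos: [0.5015, -0.1542, 0.0152]
tcp_rot: [0.74, 0.673, 0.001, 0.002]
contact_force: [0.1, 0.2, 0.5]
opening: 0.002
finger_force: 0.0
```

Emit:
send_rows(series=[[[1,0,0,0,0,0,-1],[0.8,0,0,0,0,0,-1],[0.8,0,0,0,0,0,-1],[0.8,0,0,0,0,0,-1],[0.8,0,0,0,0,0,-1],[0.6,0,0,0,0,0,-1],[0.4,0,0,0,0,0,-1],[0.2,0,0,0,0,0,-1],[0.1,0,0,0,0,0,-1],[0,0,0,0,0,0,-1]]])

```text
time: 5.4
eef_pos: [0.5052, -0.0988, 0.0133]
tcp_rot: [0.74, 0.673, 0.0, -0.0]
contact_force: [-1.0, -4.2, 3.4]
opening: -0.003
finger_force: 2.1
```

Emit:
send_rows(series=[[[0.2,0,0,0,0,0,-1],[0.2,0,0,0,0,0,-1],[0.2,0,0,0,0,0,-1],[0,0,0,0,0,0,-1]]])

```text
time: 5.9
eef_pos: [0.5057, -0.0924, 0.0132]
tcp_rot: [0.74, 0.673, 0.0, -0.0]
contact_force: [-0.6, -3.8, 2.1]
opening: 0.003
finger_force: 1.8
```

Emit:
send_rows(series=[[[0.2,0,0,0,0,0,-1],[0.1,0,0,0,0,0,-1],[0,0,0,0,0,0,-1]]])

```text
time: 6.28
eef_pos: [0.5059, -0.0895, 0.0132]
tcp_rot: [0.74, 0.673, 0.0, -0.0]
contact_force: [-0.4, -1.7, 3.0]
opening: -0.001
finger_force: 1.7
```

Emit:
send_rows(series=[[[0.1,0,0,0,0,0,-1],[0.1,0,0,0,0,0,-1],[0,0,0,0,0,0,-1]]])

```text
time: 6.65
eef_pos: [0.5061, -0.0881, 0.0133]
tcp_rot: [0.739, 0.673, -0.0, 0.0]
contact_force: [-0.6, -5.7, 2.0]
opening: -0.001
finger_force: 2.7
```

Emit:
send_rows(series=[[[0.1,0,0,0,0,0,-1],[0.1,0,0,0,0,0,-1],[0,0,0,0,0,0,-1]]])

```text
time: 7.02
eef_pos: [0.506, -0.0879, 0.0134]
tcp_rot: [0.739, 0.674, -0.002, 0.001]
contact_force: [-2.3, -11.4, 1.9]
opening: -0.002
finger_force: 6.0
```

Emit:
send_rows(series=[[[-3,0,0,0,0,0,-1],[0,0,-5,0,0,0,-1],[0,0,-5,0,0,0,-1],[0,0,-5,0,0,0,-1],[3.6,4.4,-2.4,0,0,0,0.2],[3.5,4.4,0,0,0,0,0.2],[3.5,4.4,0,0,0,0,0.2],[0,0,0,0,0,-0.11,0.2],[0,0,0,0,0,-0.11,0.2],[0,0,0,0,0,0,0.2]]])

```text
time: 8.28
eef_pos: [0.6441, -0.0211, 0.1858]
tcp_rot: [0.661, 0.75, -0.0, -0.002]
contact_force: [0.1, 0.3, 1.0]
opening: 0.597
finger_force: 0.0
```

```bash
python3 - <<'E'
from h import *
c=cam("wrist");cv2.imwrite("pics/w2.png",c["img"][:,:,::-1]);np.savez("w2.npz",**c);print(ctrl.get_state()["eef_pos"])
cv2.imwrite("pics/w2b.png",cv2.resize(c["img"][:,:,::-1],(800,600),interpolation=cv2.INTER_CUBIC))
E
```

```text
[ 0.64423312 -0.02148917  0.18612828]
```

View pics/w2b.png

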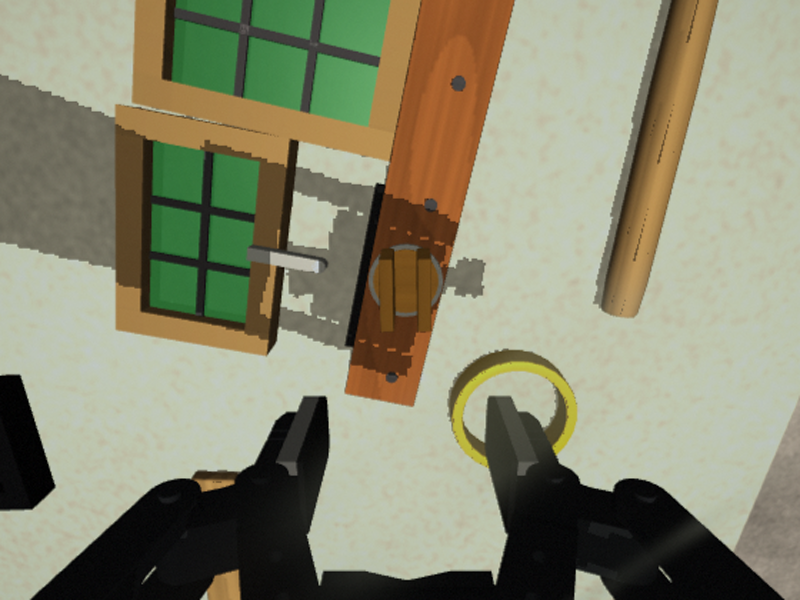

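The panel now lies along the fixed pane. A thin light wedge remains at about (150–250, 108–130), so I'll measure it. The cheeks at (387,290) and (424,290) are parallel to the pads.

```bash
python3 - <<'E'
from h import *
im=cv2.imread("pics/w2.png")[60:250,75:320]
cv2.imwrite("pics/w2c.png",cv2.resize(im,None,fx=3.1,fy=3.1,interpolation=cv2.INTER_CUBIC))
E
```

```text
(no output)
```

View pics/w2c.png

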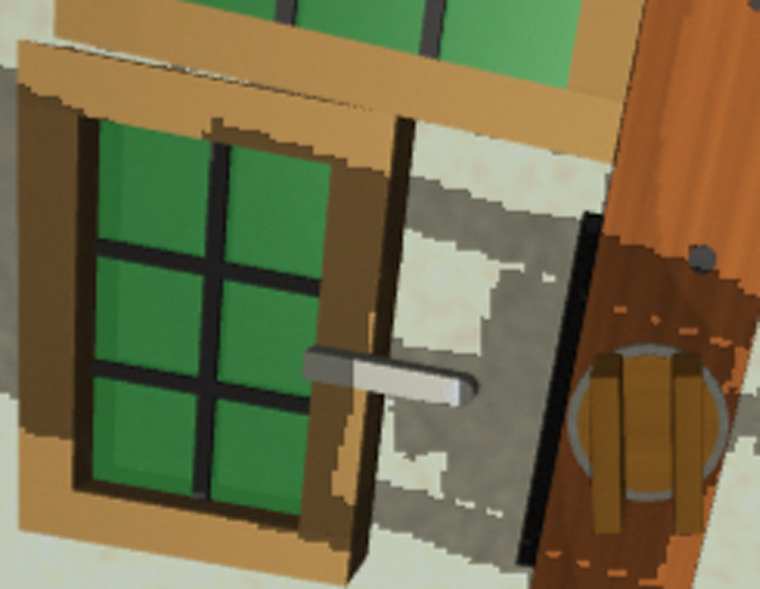

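```bash
python3 - <<'E'
from h import *
c=dict(np.load("w2.npz"))
P=lambda x,y,z:ray(c,75+(x+.5)/3.1-.5,60+(y+.5)/3.1-.5,z)[:2]
a,b=P(55,37,.026),P(610,163,.026)
p=[P(20,41,.026),P(398,116,.026),P(20,528,.026),P(347,585,.026)]
an=lambda d:np.arctan2(d[1],d[0])
print("pane",a,b,np.linalg.norm(b-a),an(b-a),"panel yaw",an(p[1]-p[0]),an(p[3]-p[2]),[np.linalg.norm(p[i]-p[j]) for i,j in((0,1),(0,2),(2,3),(1,3))])
y=an(b-a);ex=np.array([np.cos(y),np.sin(y)]);ey=np.array([-ex[1],ex[0]])
print([((q-b)@ex*1000,(q-b)@ey*1000) for q in p])
f=np.array([P(*q,.058) for q in[(595,370),(620,372),(620,532),(597,535),(676,372),(701,374),(703,532),(680,536)]])
print(f.mean(0),[-np.arctan2(*(f[i]-f[j])) for i,j in((0,3),(1,2),(4,7),(5,6))])
E
```

```text
pane [0.47548769 0.0654708 ] [0.62408409 0.05239632] 0.14917047557457372 -0.08776051388448419 panel yaw -0.061193233897335636 -0.06341369296481209 [np.float64(0.10003120408556479), np.float64(0.13933055704277075), np.float64(0.09993585644677616), np.float64(0.13955274333299933)]
[(np.float64(-158.16628760864185), np.float64(-2.94114283607297)), (np.float64(-58.17038347725357), np.float64(-0.2838984449572389)), (np.float64(-154.83142207297328), np.float64(-142.23178429380985)), (np.float64(-54.92518353644059), np.float64(-139.79890426551452))]
[ 0.64394505 -0.01917487] [np.float64(0.12073358250328126), np.float64(0.1163696058859529), np.float64(0.15741685086466256), np.float64(0.15343817816113503)]
```

The panel centre is at y≈-1.3 mm with yaw ≈0.027 rad. That is inside the tolerance, but I'll square it with a push near the rear of its right edge.

Emit:
send_rows(series=[[[0,0,0,0,0,0.11,-1],[0,0,0,0,0,0.11,-1],[-2.7,-4.1,0,0,0,0,-1],[-2.7,-4.1,0,0,0,0,-1],[-2.7,-4.1,0,0,0,0,-1],[-2.7,-4.1,0,0,0,0,-1],[0,0,5,0,0,0,-1],[0,0,5,0,0,0,-1],[0,0,5,0,0,0,-1],[0,0,2.2,0,0,0,-1]]])

```text
time: 9.57
eef_pos: [0.469, -0.1133, 0.0122]
tcp_rot: [0.741, 0.672, -0.001, -0.003]
contact_force: [1.0, -0.5, 1.3]
opening: -0.004
finger_force: 0.0
```

Emit:
send_rows(series=[[[0.7,0,0,0,0,0,-1],[0.7,0,0,0,0,0,-1],[0.5,0,0,0,0,0,-1],[0.3,0,0,0,0,0,-1],[0.2,0,0,0,0,0,-1],[0.1,0,0,0,0,0,-1],[0,0,0,0,0,0,-1]]])

```text
time: 10.45
eef_pos: [0.474, -0.0898, 0.0154]
tcp_rot: [0.74, 0.673, -0.0, 0.0]
contact_force: [-0.5, -0.9, -0.1]
opening: -0.002
finger_force: 0.0
```

Emit:
send_rows(series=[[[0.1,0,0,0,0,0,-1],[0.1,0,0,0,0,0,-1],[0,0,0,0,0,0,-1]]])

```text
time: 10.82
eef_pos: [0.4741, -0.0878, 0.0153]
tcp_rot: [0.74, 0.673, -0.0, -0.0]
contact_force: [1.1, -0.0, 0.5]
opening: 0.001
finger_force: 0.0
```

Emit:
send_rows(series=[[[0.1,0,0,0,0,0,-1],[0.1,0,0,0,0,0,-1],[0.1,0,0,0,0,0,-1],[0,0,0,0,0,0,-1]]])

```text
time: 11.32
eef_pos: [0.4741, -0.0857, 0.0154]
tcp_rot: [0.739, 0.674, -0.001, 0.0]
contact_force: [-2.6, -4.6, 0.4]
opening: -0.006
finger_force: 2.5
```

Emit:
send_rows(series=[[[0.1,0,0,0,0,0,-1],[0.1,0,0,0,0,0,-1],[0,0,0,0,0,0,-1]]])

```text
time: 11.7
eef_pos: [0.4736, -0.0851, 0.0154]
tcp_rot: [0.738, 0.674, -0.003, 0.001]
contact_force: [-5.5, -10.5, 0.2]
opening: -0.002
finger_force: 5.4
```

Emit:
send_rows(series=[[[-3,0,0,0,0,0,-1],[0,0,-5,0,0,0,-1],[0,0,-5,0,0,0,-1],[2.7,4.1,-2,0,0,0,0.2],[2.7,4.1,0,0,0,0,0.2],[2.7,4.1,0,0,0,0,0.2],[2.7,4.1,0,0,0,0,0.2],[0,0,0,0,0,-0.12,0.2],[0,0,0,0,0,-0.12,0.2],[0,0,0,0,0,0,0.2]]])

```text
time: 12.95
eef_pos: [0.6451, -0.0201, 0.1349]
tcp_rot: [0.654, 0.756, 0.0, -0.001]
contact_force: [0.2, 0.1, -0.4]
opening: 0.599
finger_force: 0.0
```

```bash
python3 - <<'E'
from h import *
c=cam("wrist");cv2.imwrite("pics/w3.png",c["img"][:,:,::-1]);np.savez("w3.npz",**c);s=ctrl.get_state();print(s["eef_pos"],s["qpos"],Ro.from_quat(s["tcp_rot"]).as_matrix())
cv2.imwrite("pics/w3b.png",cv2.resize(c["img"][:,:,::-1],(800,600),interpolation=cv2.INTER_CUBIC))
E
```

```text
[ 0.64503763 -0.02029575  0.13511596] [-1.88621973e-01  3.12773347e-01  1.72751966e+00  5.05062041e-04
  1.10186542e+00 -3.32751046e-01] [[-1.43404427e-01  9.89664058e-01 -4.71202699e-04]
 [ 9.89663982e-01  1.43404677e-01  5.48625316e-04]
 [ 6.10527428e-04 -3.87657041e-04 -9.99999738e-01]]
```

View pics/w3b.png

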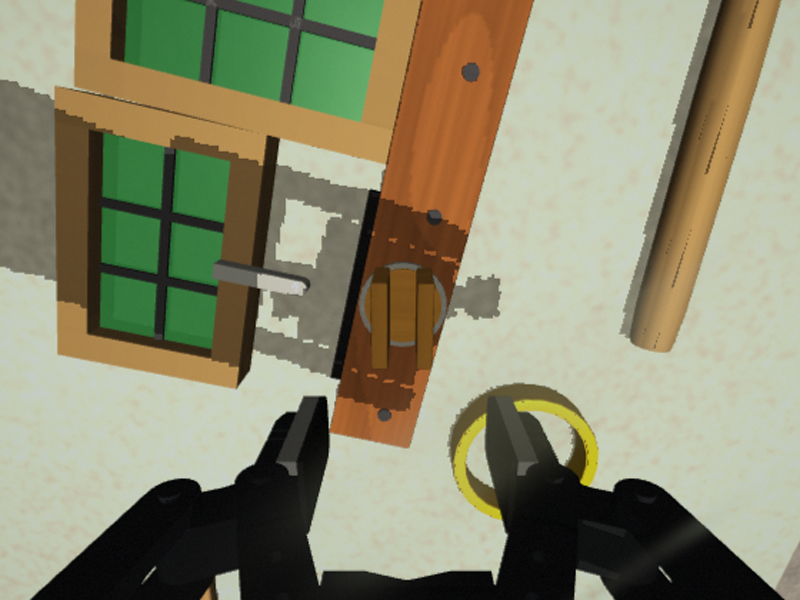

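Emit:
send_rows(series=[[[0,0,4,0,0,0,0.2],[0,0,4,0,0,0,0.2],[0,0,2.1,0,0,0,0.2],[0,0,0,0,0,0,0.2],[0,0,0,0,0,0,-1],[0,0,0,0,0,0,-1],[0,0,0,0,0,0,-1],[0,0,0,0,0,0,-1]]], force=40)

```text
time: 14.0
eef_pos: [0.6429, -0.0214, 0.0365]
tcp_rot: [0.653, 0.757, -0.003, -0.002]
contact_force: [-11.0, -2.2, 6.6]
opening: 0.342
finger_force: 41.7
```

Emit:
send_rows(series=[[[0.1,-0.2,0,0,0,0,-1],[0,0,0,0,0,-0.148,-1],[0,0,0,0,0,-0.148,-1],[0,0,0,0,0,-0.148,-1],[0,0,0,0,0,-0.148,-1],[0,0,0,0,0,-0.148,-1],[0,0,0,0,0,-0.148,-1],[0,0,0,0,0,-0.148,-1],[0,0,0,0,0,-0.148,-1],[0,0,0,0,0,-0.146,-1]]])

```text
time: 15.25
eef_pos: [0.646, -0.0183, 0.0366]
tcp_rot: [0.046, 0.999, 0.001, 0.004]
contact_force: [6.1, 6.1, -4.4]
opening: 0.342
finger_force: 40.5
```

Emit:
send_rows(series=[[[0,0,0,0,0,0,-1],[0,0,0,0,0,0,-1]]])

```text
time: 15.5
eef_pos: [0.646, -0.0183, 0.0366]
tcp_rot: [0.048, 0.999, 0.001, 0.004]
contact_force: [5.9, 5.7, -2.9]
opening: 0.341
finger_force: 40.5
```

Emit:
send_rows(series=[[[0,0,0,0,0,0,0.2],[0,0,0,0,0,0,0.2],[0,0,0,0,0,0,0.2],[0,0,-3,0,0,0,0.2],[0,0,-5,0,0,0,0.2],[0,0,-5,0,0,0,-1],[5.3,0,0,0,0,0,-1],[5.3,0,0,0,0,0,-1],[5.3,0,0,0,0,0,-1],[5.2,0,0,0,0,0,-1]]])

```text
time: 16.75
eef_pos: [0.4314, 0.0001, 0.1646]
tcp_rot: [0.048, 0.999, -0.0, 0.0]
contact_force: [0.4, -0.4, 0.4]
opening: -0.004
finger_force: 0.0
```

```bash
python3 - <<'E'
from h import *
c=cam("wrist");cv2.imwrite("pics/w4.png",c["img"][:,:,::-1]);np.savez("w4.npz",**c);s=ctrl.get_state();print(s["eef_pos"],s["qpos"],s["tcp_rot"])
cv2.imwrite("pics/w4b.png",cv2.resize(c["img"][:,:,::-1],(800,600),interpolation=cv2.INTER_CUBIC))
E
```

```text
[0.42425069 0.00189778 0.16147059] [-2.35310113e-01 -2.15778915e-01  2.22614132e+00 -6.30136972e-04
  1.14062903e+00 -1.71173047e+00] [ 4.70373666e-02  9.98882035e-01  5.98148676e-04 -4.66990302e-03]
```

View pics/w4b.png

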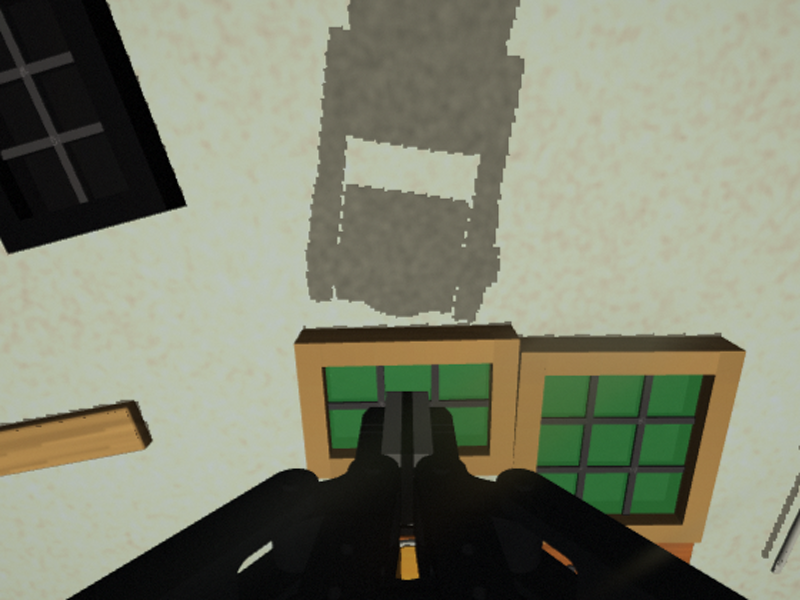

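The panel's side is flush with the fixed pane along u≈518, and its rear edge runs from (296,344) to (519,338). Next I'll compute the rear edge's position.

```bash
python3 - <<'E'
from h import *
c=dict(np.load("w4.npz"))
P=lambda x,y,z:ray(c,(x+.5)/1.4286-.5,(y+.5)/1.4286-.5,z)[:2]
o=np.array([.620,-.0175]);y=-.093;ex=np.array([np.cos(y),np.sin(y)]);ey=np.array([-ex[1],ex[0]])
L=lambda q:(np.array([(q-o)@ex,(q-o)@ey])*1000).round(1)
for q in[(296,344),(519,338),(521,352),(745,351)]: print(L(P(*q,.026)))
s=ctrl.get_state();print(L(s["eef_pos"][:2]),s["eef_pos"],s["time"])
E
```

```text
[-156.9  -70.9]
[-160.8   67.5]
[-151.4   69.4]
[-151.9  209.2]
[-196.7    1.1] [0.42425069 0.00189778 0.16147059] 16.8
```

Emit:
send_rows(series=[[[0,0.4,0,0,0,0,-1],[0,0,5,0,0,0,-1],[0,0,4,0,0,0,-1],[0,0,0,0,0,0,-1]]])

```text
time: 17.3
eef_pos: [0.4321, 0.0044, 0.072]
tcp_rot: [0.047, 0.999, 0.001, -0.003]
contact_force: [-0.4, -0.5, 0.8]
opening: -0.001
finger_force: 0.0
```

Emit:
send_rows(series=[[[0,0,4,0,0,0,-1],[0,0,1.8,0,0,0,-1],[0,0,0,0,0,0,-1]]])

```text
time: 17.68
eef_pos: [0.4346, 0.0038, 0.017]
tcp_rot: [0.047, 0.999, -0.0, 0.0]
contact_force: [-0.3, 0.2, -1.2]
opening: -0.002
finger_force: 0.0
```

Emit:
send_rows(series=[[[-0.7,0,0,0,0,0,-1],[-0.5,0,0,0,0,0,-1],[-0.3,0,0,0,0,0,-1],[-0.4,0,0,0,0,0,-1],[-0.4,0,0,0,0,0,-1],[-0.4,0,0,0,0,0,-1],[-0.4,0,0,0,0,0,-1],[0,0,0,0,0,0,-1]]])

```text
time: 18.68
eef_pos: [0.4652, 0.0009, 0.0164]
tcp_rot: [0.047, 0.999, -0.0, 0.001]
contact_force: [-0.2, -0.5, 0.4]
opening: 0.0
finger_force: 0.4
```

Emit:
send_rows(series=[[[-0.4,0,0,0,0,0,-1],[-0.4,0,0,0,0,0,-1],[-0.4,0,0,0,0,0,-1],[-0.4,0,0,0,0,0,-1],[-0.4,0,0,0,0,0,-1],[0,0,0,0,0,0,-1]]])

```text
time: 19.42
eef_pos: [0.4851, -0.0009, 0.0166]
tcp_rot: [0.047, 0.999, -0.0, 0.001]
contact_force: [-1.4, 0.4, -1.6]
opening: -0.003
finger_force: 0.4
```

```bash
python3 - <<'E'
from h import *
a=cam("scene")["img"][190:330,225:400,::-1];b=cam("side")["img"][205:315,215:340,::-1]
r=lambda i,w,h:cv2.resize(i,(w,h),interpolation=cv2.INTER_CUBIC)
cv2.imwrite("pics/s5.png",np.vstack([r(a,375,300),r(b,375,300)]) if 0 else np.hstack([r(a,400,320),r(b,364,320)]))
E
```

```text
(no output)
```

View pics/s5.png

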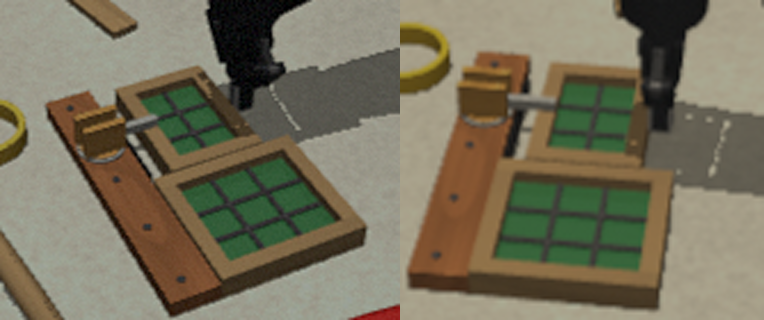

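The tongue is entering the slot, at (130,125) in the left half and (515,103) in the right half, and the panel is flush with the pane. I'll continue until the seal pushes back.

Emit:
send_rows(series=[[[-0.4,0,0,0,0,0,-1],[-0.4,0,0,0,0,0,-1],[-0.4,0,0,0,0,0,-1],[-0.2,0,0,0,0,0,-1],[0,0,0,0,0,0,-1]]])

```text
time: 20.15
eef_pos: [0.4984, -0.0021, 0.0164]
tcp_rot: [0.047, 0.999, 0.0, 0.0]
contact_force: [-3.3, 1.6, 1.6]
opening: 0.001
finger_force: 1.6
```

Emit:
send_rows(series=[[[-0.2,0,0,0,0,0,-1],[-0.2,0,0,0,0,0,-1],[-0.2,0,0,0,0,0,-1],[0,0,0,0,0,0,-1]]])

```text
time: 20.65
eef_pos: [0.5021, -0.0025, 0.016]
tcp_rot: [0.047, 0.999, 0.0, -0.003]
contact_force: [-8.6, 0.4, 6.8]
opening: 0.001
finger_force: 4.5
```

Emit:
send_rows(series=[[[-0.2,0,0,0,0,0,-1],[-0.2,0,0,0,0,0,-1],[0,0,0,0,0,0,-1]]])

```text
time: 21.02
eef_pos: [0.5048, -0.0028, 0.0158]
tcp_rot: [0.047, 0.999, 0.0, -0.005]
contact_force: [-12.3, -0.4, 9.0]
opening: 0.004
finger_force: 6.0
```

Emit:
send_rows(series=[[[-0.2,0,0,0,0,0,-1],[-0.1,0,0,0,0,0,-1],[0,0,0,0,0,0,-1]]])

```text
time: 21.4
eef_pos: [0.5065, -0.0029, 0.0157]
tcp_rot: [0.047, 0.999, 0.0, -0.006]
contact_force: [-15.7, -0.3, 11.5]
opening: 0.002
finger_force: 7.7
```

Emit:
send_rows(series=[[[-0.2,0,0,0,0,0,-1],[-0.1,0,0,0,0,0,-1],[0,0,0,0,0,0,-1]]])

```text
time: 21.78
eef_pos: [0.507, -0.0028, 0.0152]
tcp_rot: [0.047, 0.999, 0.0, -0.01]
contact_force: [-21.0, -0.1, 16.2]
opening: 0.004
finger_force: 10.7
```

```bash
python3 - <<'E'
from h import *
k=cam("scene");a=k["img"][190:330,225:400,::-1];b=cam("side")["img"][205:315,215:340,::-1]
r=lambda i,w,h:cv2.resize(i,(w,h),interpolation=cv2.INTER_CUBIC)
cv2.imwrite("pics/s6.png",np.hstack([r(a,400,320),r(b,364,320)]))
s=ctrl.get_state();print(s["eef_pos"],s["contact_force"],s["finger_force"])
E
```

```text
[ 0.50696694 -0.00279265  0.01518367] [-21.05009872   0.59519582  16.45012651] 10.637359200627543
```

View pics/s6.png

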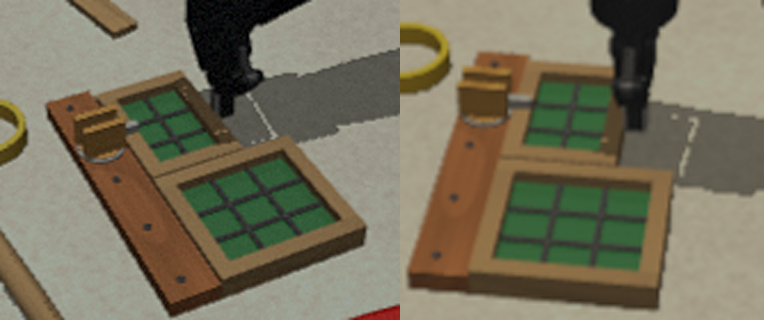

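Emit:
send_rows(series=[[[-0.1,0,-0.3,0,0,0,-1],[-0.1,0,-0.3,0,0,0,-1],[0,0,0,0,0,0,-1],[0,0,0,0,0,0,-1]]])

```text
time: 22.38
eef_pos: [0.5072, -0.0031, 0.0178]
tcp_rot: [0.047, 0.999, 0.0, -0.011]
contact_force: [-13.9, -2.5, -1.0]
opening: -0.002
finger_force: 7.5
```

```bash
python3 - <<'E'
from h import *
s=ctrl.get_state();print(s["time"],s["eef_pos"],s["tcp_rot"],s["contact_force"],s["finger_force"])
k=cam("side");im=k["img"][205:285,225:325,::-1];cv2.imwrite("pics/s7.png",cv2.resize(im,(750,600),interpolation=cv2.INTER_CUBIC))
o=np.array([.620,-.0175]);y=-.093;ex=np.array([np.cos(y),np.sin(y)]);ey=np.array([-ex[1],ex[0]])
W=lambda x,yy,z:[*(o+x*ex+yy*ey),z]
X=[W(0,-.09,.02),W(0,.0,.02),W(-.15,.07,.026),W(0,.07,.026),W(-.1,-.07,.026),W(-.1,.07,.026),W(0,-.07,.026),W(0,.07,.02)]
print(((proj(k,X)-[225,205]+.5)*7.5-.5).round())
E
```

```text
22.375 [ 0.50719965 -0.00309582  0.01782189] [ 4.65936475e-02  9.98854505e-01  3.14625231e-04 -1.08908754e-02] [-13.92655661  -2.5196711   -1.03080668] 7.543615798931569
[[254. 138.]
 [210. 288.]
 [620. 438.]
 [173. 402.]
 [518. 176.]
 [469. 426.]
 [244. 156.]
 [174. 416.]]
```

View pics/s7.png

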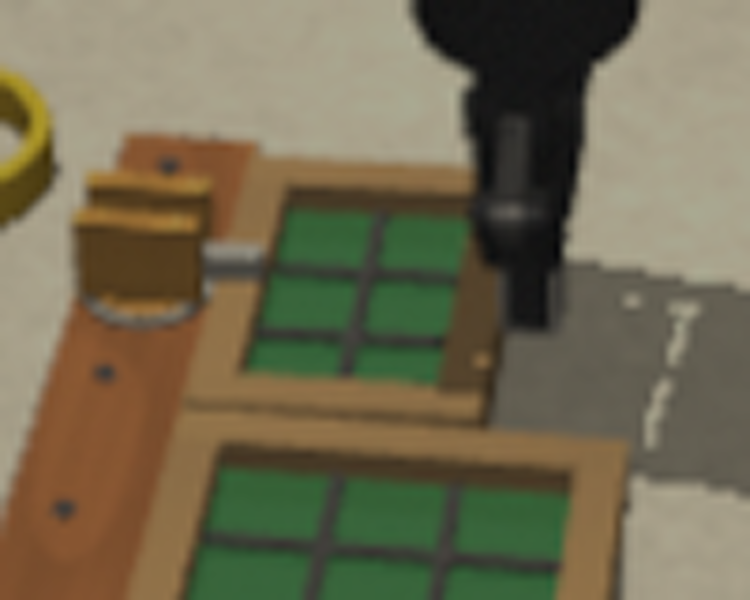

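Emit:
send_rows(series=[[[-0.2,0,-0.1,0,0,0,-1],[-0.1,0,-0.1,0,0,0,-1],[0,0,0,0,0,0,-1],[0,0,0,0,0,0,-1],[0,0,0,0,0,0,-1],[0,0,0,0,0,0,-1]]])

```text
time: 23.18
eef_pos: [0.5073, -0.0031, 0.0185]
tcp_rot: [0.046, 0.999, 0.0, -0.015]
contact_force: [-19.7, -3.2, -1.1]
opening: 0.004
finger_force: 9.8
```

```bash
python3 - <<'E'
from h import *
c=cam("wrist");s=ctrl.get_state();print(s["eef_pos"],s["contact_force"],s["finger_force"],s["tcp_rot"])
im=c["img"][:,:,::-1];cv2.imwrite("pics/w8.png",im);np.savez("w8.npz",**c)
cv2.imwrite("pics/w8b.png",cv2.resize(im,(800,600),interpolation=cv2.INTER_CUBIC))
E
```

```text
[ 0.50723973 -0.00308263  0.01846622] [-20.65882445  -2.4229296   -1.22170566] 9.788579929154366 [ 4.63364123e-02  9.98817636e-01  4.78839161e-04 -1.46981999e-02]
```

View pics/w8b.png

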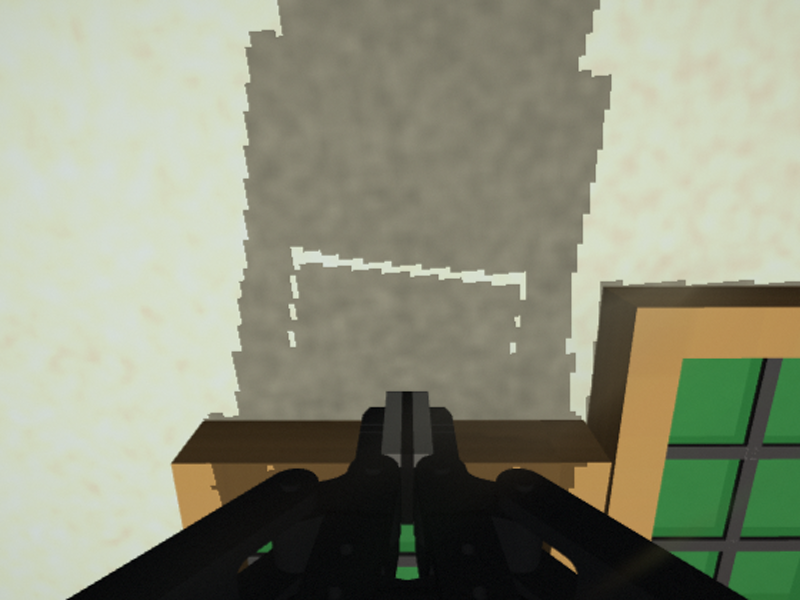

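```bash
python3 - <<'E'
from h import *
c=dict(np.load("w8.npz"))
P=lambda x,y,z:ray(c,(x+.5)/1.4286-.5,(y+.5)/1.4286-.5,z)[:2]
y=-.093;ex=np.array([np.cos(y),np.sin(y)]);ey=np.array([-ex[1],ex[0]])
b=P(637,307,.026)
for q in[(172,462),(612,460),(612,505),(798,307)]: d=P(*q,.026)-b;print(q,d@ex*1000-150,d@ey*1000+70)
E
```

```text
(172, 462) -97.11378772982528 -74.36558982166679
(612, 460) -98.1532587936178 69.13742082316855
(612, 505) -80.73226721945264 71.31701700173413
(798, 307) -150.0633481286589 117.28860839345248
```

```bash
python3 -c "
from plant import ctrl
print(ctrl.sign_off())"
```

```text
the job is handed in; nothing more can be done
None
```

I handed the job in at about 23 s, with no verdict returned: the panel is pressed hard against the rail at about 20 N, flush with the fixed pane, tongue in the slot, and no bystander was touched; I viewed 12 pictures against the limit of 10.

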